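# Roll the pasted sheet flat and stop on the blue tape

### The job

Press the pasted cream sheet flat: with the fingertips on its top, roll the wooden roller over the sheet until it comes to rest on the blue tape, lying along the tape and roughly midway along its length. It must roll, not be dragged, and must not run on to the wet study beyond; touch only its upper half, never grip or lift it, and leave everything else where it is. Finish with the hand clear.

Things in the scene. Friction and masses are not known exactly. Their poses are not given: they have to be found in the camera images.
- board: Grey board, flat and fixed on the table, 300 x 240 x 8 mm. Origin: centre of its underside (on the table). x: along its 300 mm side, the way the roller must travel (away from the robot); y: along its 240 mm side; z up. A cream sheet 75 x 170 mm is pasted flat on it, between roller and tape.
- stop: Blue tape stuck flat across the board, 20 mm wide (x), 220 mm long (y), no obstacle to rolling. Origin: centre of the strip on the board's top face; axes parallel to the board's. A wet watercolour study, 44 x 180 mm, lies flat beyond it, its near edge 31 mm beyond the strip's centre line (+x).
- roller: Loose wooden roller lying on the board: plain cylinder 60 mm in diameter, 120 mm long, about 0.24 kg, red line along its side. Slight rolling resistance: stops soon after a slow push. Rolled by friction on its very top it advances half as far as the fingertip. Origin: on its axis, mid-length, 30 mm above the board. y: its axis, parallel to the board's y at first; z: towards the red line, up at first.
- eraser: White eraser 45 x 20 x 12 mm lying on the board beside the roller's path, on its +y side. Origin: centre of its underside. Leave alone.
- pan: Small white pan of red paint, 30 x 19 x 10 mm, lying on the board beside the roller's path, on its -y side. Origin: centre of its underside. Leave alone.
- brush_jar: Glass jar of brushes, 104 mm in diameter, jar 130 mm and brushes up to 275 mm tall, on the table to the right. Origin: centre of its underside. Leave alone.
- paint_tin: Open black watercolour tin with colour pans and a white lid folded out to its +x side, together 195 x 210 x 18 mm, on the table to the left. Origin: underside, centre of the black half (100 x 210 mm). Leave alone.
- tape_roll: Roll of masking tape lying flat, 90 mm in diameter, 24 mm high, on the table to the right. Origin: centre of its underside. Leave alone.
- ink_bottle: Small amber bottle with black cap, 44 mm in diameter, 70 mm tall, on the table to the left. Origin: centre of its underside. Leave alone.
- water_mug: White mug, 80 mm in diameter, 90 mm tall, handle at its +y side, on the table to the right. Origin: centre of its underside. Leave alone.

How it is judged:
By the outcome, as a careful person would: the job done as asked, in the order asked, and still so for the second after the job is handed in, with the robot touching nothing.
It also fails if it takes over 64 s, if anything falls off the work surface, if the arm or the gripper's body presses on something with over 40 N, if the wrist force passes 120 N, or if a joint passes its speed limit or range.

### The arm

A 6-joint arm with a two-finger parallel gripper is mounted at the origin on the work surface. World frame = base frame: x ahead of the robot, y to its left, z up, the work surface at z = 0. Lengths are in m, angles in rad, forces in N, time in s.
With the tool pointing down it reaches from about 0.35 to 0.975 m from the base axis. Payload 4.9 kg.
Tool frame: the origin (TCP) lies at the very end of the fingers, on their centre line; the grasp point (between the pads) lies manip.grip_depth behind it (manip.grip_depth is the distance from the TCP to the grasp point, in m); z points along the fingers, y is the line along which they close (so a half turn about z gives the same grasp; the last joint's range is limited). The gripper opens to 85 mm and grips with 20 to 120 N. Pads are 22 mm wide; open, the fingers measure 114 mm over their backs; the gripper's body (76 mm by 85 mm) begins 54 mm behind the grasp point. The pads swing forward as they close: fully open they stand 13 mm farther back than shut.
Start: joints at [-1.381, 0.053, 1.613, -0, 1.476, -0.119], TCP at [0.19, -0.595, 0.231] pointing down, gripper open.
Joint ranges: [-3.01, 3.01], [-1.01, 2.22], [0.06, 2.58], [-1.02, 4.17], [0.09, 2.62], [-3.14, 3.14]. Speed limits (rad/s): [2.57, 2.57, 3.14, 3.14, 3.14, 3.14].

### API

Orientations are given as a unit quaternion [w, x, y, z].
In Python, from cell import manip, claw, kinematics, monitor, eyes gives the robot as it stands. Calls block until the motion is done:
- manip.goto(position, orientation): joint-space move of the TCP to a pose.
- manip.move_straight(position, frame=None, vel=0.15): straight line of the TCP; frame=None keeps the orientation; vel is the mean speed in m/s.
- manip.set_joints(angles): joint-space move.
- claw.command_gripper(opening): finger opening in m; the grip force is fixed at half the most; returns when the fingers have stopped.
- manip.hold(seconds).
- kinematics.solve_ik(position, orientation): joint angles nearest the present ones, or None.
- monitor.state(): the state.
- eyes.camera(name): name is "scene" or "top" or "wrist"; returns a dict with "image" (400x640x3 uint8, red, green, blue), "fx", "fy", "cx", "cy" (pixels), "cam_to_world" (4x4, takes a point from camera to world coordinates). Camera axes: x right, y down, z forward; pixel columns grow to the right and rows downward; lengths in m; the calibration is good to about 2 mm. A picture is of the moment at which its call begins. There is no depth.
A pose or a line that the arm cannot do raises manip.PlanningError and nothing moves.
- manip.sign_off(): hands the job in; it is judged then, once.
The state is a dict: "time_s": time; "qpos": joint angles; "dq": joint speeds; "effort": joint torques, N m; "ee_pos": TCP position; "tcp_rot": TCP orientation; "ft_force": force on the tool from outside, world axes, zero at the start; "ft_torque": the same for the moment, N m; "width": finger opening in m; "grasp_force": force on a finger pad.
Only numpy, scipy, OpenCV 4.12 (cv2) and the standard library are available. Lean on these libraries where they do the work, as an engineer would, in place of code of your own. Each camera call takes 0.05 s, during which the arm holds its last target. There are 200 camera calls.

## Working session

There is one attempt and no reset: what is moved stays moved. The work goes in short steps, each a Python script; the robot and the scene stay as the last script left them, time stands still between calls to the robot, and variables do not carry over. Pictures are saved under pics/ and viewed, at most 10 in all, crops included, and the job is handed in when it is done.

```bash
ls; mkdir -p pics; python3 - <<'E'
from cell import manip, claw, kinematics, monitor, eyes
import cv2, numpy as np
for n in ("scene","top"):
    c=eyes.camera(n); cv2.imwrite(f"pics/{n}0.png",c["image"][:,:,::-1]); print(n,c["fx"],c["cx"],c["cy"],np.round(c["cam_to_world"],3).tolist())
s=monitor.state(); print(s["time_s"],s["tcp_rot"],s["ft_force"],manip.grip_depth)
E
```

```text
pics
scene 459.718990469158 313.85726519432563 205.91437497615397 [[-0.525, 0.593, -0.611, 1.381], [0.851, 0.375, -0.367, 0.536], [0.012, -0.713, -0.701, 1.069], [0.0, 0.0, 0.0, 1.0]]
top 381.89362356891445 320.87536977095397 203.34890737373792 [[-0.006, -0.992, 0.127, 0.337], [-1.0, 0.006, 0.001, -0.005], [-0.002, -0.127, -0.992, 1.046], [0.0, 0.0, 0.0, 1.0]]
0.1 [-9.54944493e-04  9.88099235e-01  1.53814786e-01 -3.18707259e-05] [0.54130728 0.50189377 0.7647777 ] 0.0187
```

View pics/top0.png

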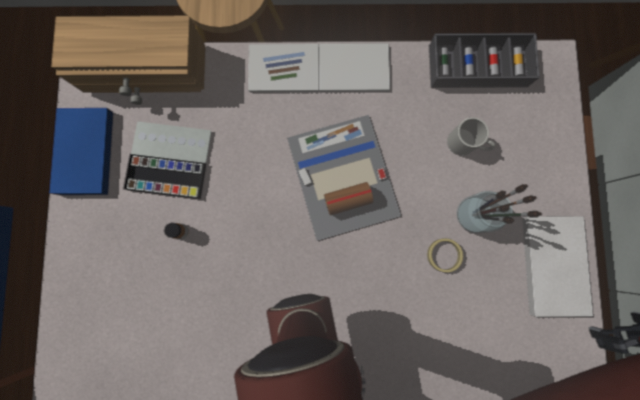

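View pics/scene0.png

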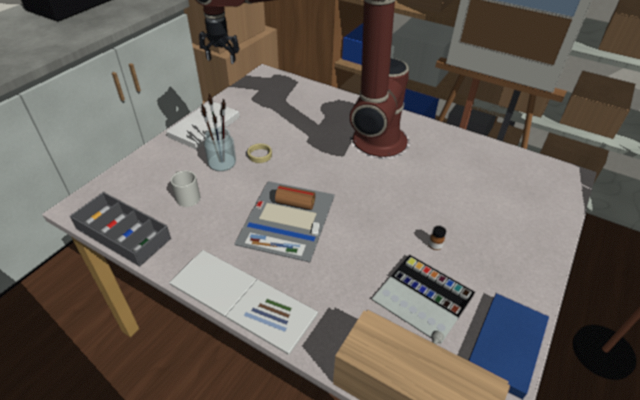

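The top view shows the board centred near (345,178), the blue tape near (337,154), the roller near (349,198), the eraser at (305,177) and the pan at (382,174). The scene view agrees with this layout. Next I'll measure the tape, board, roller, eraser and pan.

```bash
cat > h.py <<'E'
from cell import manip, claw, kinematics, monitor, eyes
import cv2, numpy as np
def ray(c,uv,z):
    uv=np.atleast_2d(uv).astype(float); T=c["cam_to_world"]
    d=np.c_[(uv[:,0]-c["cx"])/c["fx"],(uv[:,1]-c["cy"])/c["fy"],np.ones(len(uv))]@T[:3,:3].T
    return (T[:3,3]+d*((z-T[2,3])/d[:,2])[:,None])[:,:2]
def blob(c,lo,hi,box):
    hsv=cv2.cvtColor(c["image"],cv2.COLOR_RGB2HSV); m=cv2.inRange(hsv,lo,hi)
    if lo[0]==0: m|=cv2.inRange(hsv,(170,lo[1],lo[2]),(180,hi[1],hi[2]))
    k=np.zeros_like(m); x0,y0,x1,y1=box; k[y0:y1,x0:x1]=255; m&=k
    n,l,s,ce=cv2.connectedComponentsWithStats(m); i=1+np.argmax(s[1:,4])
    return np.argwhere(l==i)[:,::-1]
def fit(c,pix,z):
    p=ray(c,pix,z).astype(np.float32); (ctr,sz,a)=cv2.minAreaRect(p*1000)
    w,v=np.linalg.eigh(np.cov(p.T)); ax=v[:,1]*np.sign(v[1,1])
    return np.round(p.mean(0),4),np.round(np.array(ctr)/1000,4),np.round(sz),np.round(np.degrees(np.arctan2(-ax[0],ax[1])),1)
E
python3 - <<'E'
from h import *
B={"top":(285,115,405,242),"scene":(235,180,337,262)}
for n in B:
    c=eyes.camera(n)
    for name,lo,hi,z in (("tape",(105,120,60),(125,255,255),.008),("roller",(0,90,30),(14,255,255),.038),("sheet",(15,25,120),(30,120,255),.008)):
        p=blob(c,lo,hi,B[n]); print(n,name,len(p),p.mean(0).round(1),*fit(c,p,z))
    im=c["image"]; x0,y0,x1,y1=B[n]
    cv2.imwrite(f"pics/{n}_crop.png",cv2.resize(im[y0:y1,x0:x1,::-1],None,fx=5,fy=4.5 if n=="top" else 5,interpolation=cv2.INTER_CUBIC)[:600,:800])
E
```

```text
top tape 442 [336.1 154.3] [ 0.608  -0.0477] [ 0.6082 -0.0481] [ 16. 215.] 15.9
top roller 756 [348.4 196.1] [ 0.4857 -0.0778] [ 0.4858 -0.0778] [ 46. 124.] 14.8
top sheet 1457 [343.1 177.2] [ 0.5429 -0.0662] [ 0.5395 -0.0669] [ 75. 170.] 15.7
scene tape 307 [281.3 231.4] [ 0.6067 -0.046 ] [ 0.6072 -0.0478] [ 18. 217.] 15.9
scene roller 647 [294.2 196.9] [ 0.481  -0.0797] [ 0.4807 -0.0793] [ 80. 136.] 10.4
scene sheet 891 [287.9 215.7] [ 0.539  -0.0666] [ 0.5385 -0.0678] [ 77. 169.] 15.5
```

View pics/top_crop.png

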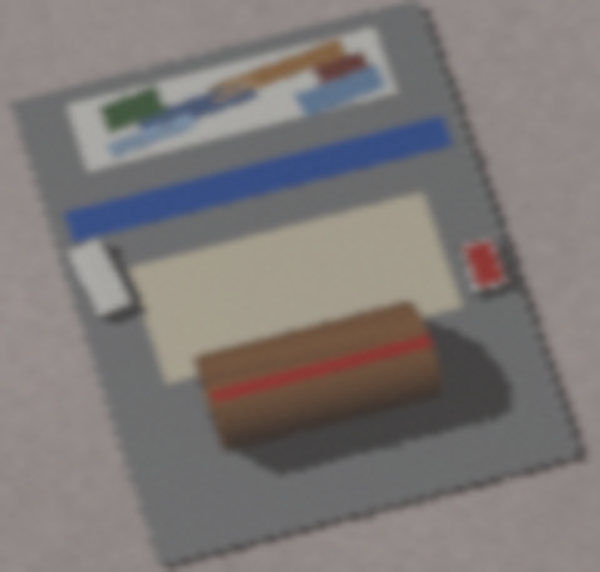

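The tape and sheet fits agree across the two views and match the given sizes: board yaw 15.8°, roller about 131 mm short of the tape. The raw crop shows the red line on top and the roller parallel to the tape. I'll take the roller's position from its red line, go up over the jar, and move above the roller.

```bash
cat >> h.py <<'E'
TH=np.radians(15.8); EX=np.array([np.cos(TH),np.sin(TH)]); EY=np.array([-np.sin(TH),np.cos(TH)]); TAPE=np.array([.6075,-.0478])
from scipy.spatial.transform import Rotation as R
def quat(s=1):
    y=s*np.r_[EY,0]; z=np.array([0,0,-1.]); x=np.cross(y,z)
    q=R.from_matrix(np.c_[x,y,z]).as_quat(); return np.r_[q[3],q[:3]]
def loc(p): d=np.asarray(p)[...,:2]-TAPE; return np.stack([d@EX,d@EY],-1)   # board-aligned, from tape centre
def at(a,b,z): return np.r_[TAPE+a*EX+b*EY,z]
def fz(n=4):
    f=[]
    for _ in range(n): manip.hold(.02); f.append(monitor.state()["ft_force"])
    return np.mean(f,0)
E
python3 - <<'E'
from h import *
c=eyes.camera("top")
red=blob(c,(0,165,80),(6,255,255),(322,185,378,212)); print("red",len(red),fit(c,red,.068),loc(ray(c,red.mean(0),.068)))
sil=np.array([[324.6,193.9],[367.4,182.1],[330,214.3],[373,201.7]]); print("sil",loc(ray(c,sil.mean(0),.038)))
s=monitor.state(); p=s["ee_pos"]
manip.move_straight([p[0],p[1],.42],vel=.3)
best=None
for sg in (1,-1):
    q=kinematics.solve_ik(at(-.131,0,.2),quat(sg)); print(sg,None if q is None else q.round(2))
print(monitor.state()["time_s"])
E
```

```text
Traceback (most recent call last):
  File "h.py", line 11, in blob
    n,l,s,ce=cv2.connectedComponentsWithStats(m); i=1+np.argmax(s[1:,4])
                                                      ~~~~~~~~~^^^^^^^^^
ValueError: attempt to get argmax of an empty sequence
```

```bash
python3 - <<'E'
from h import *
c=eyes.camera("top")
im=c["image"].astype(int); m=(im[...,0]-im[...,1]>70); m[:185]=0; m[212:]=0; m[:,:322]=0; m[:,378:]=0
red=np.argwhere(m)[:,::-1]
if len(red)>20: print("red",len(red),fit(c,red,.068),loc(ray(c,red.mean(0),.068)))
print("red hand",loc(ray(c,[349.4,197],.068)))
sil=np.array([[324.6,193.9],[367.4,182.1],[330,214.3],[373,201.7]]); print("sil",loc(ray(c,sil.mean(0),.038)))
s=monitor.state(); p=s["ee_pos"]
manip.move_straight([p[0],p[1],.42],vel=.3)
for sg in (1,-1):
    q=kinematics.solve_ik(at(-.131,0,.2),quat(sg)); print(sg,None if q is None else q.round(2))
print(monitor.state()["time_s"])
E
```

```text
red 73 (array([ 0.48  , -0.0755], dtype=float32), array([ 0.4802, -0.0763]), array([  4., 111.]), np.float64(16.0)) [[-0.13020201  0.00804845]]
red hand [[-0.13199758  0.00584101]]
sil [[-0.1305318   0.00494364]]
1 [-0.32 -0.26  1.96 -0.    1.45 -2.17]
-1 [-0.32 -0.26  1.96 -0.    1.45  0.97]
1.075
```

```bash
python3 - <<'E'
from h import *
q=quat(-1)
manip.goto(at(-.138,.006,.42),q)
claw.command_gripper(.05)
manip.move_straight(at(-.138,.006,.10),vel=.2)
f0=fz(); z=.09; print("base",f0.round(2))
while z>.055:
    manip.move_straight(at(-.138,.006,z),vel=.03); f=fz(2)-f0
    if f[2]>3: break
    z-=.002
print(z,f.round(2),monitor.state()["ee_pos"].round(4),monitor.state()["time_s"])
c=eyes.camera("wrist"); cv2.imwrite("pics/w1.png",c["image"][:,:,::-1])
E
```

```text
base [ 0.39  0.18 -0.15]
0.06399999999999997 [-0.8   1.37  4.71] [ 0.4739 -0.0797  0.0649] 9.6417
```

View pics/w1.png

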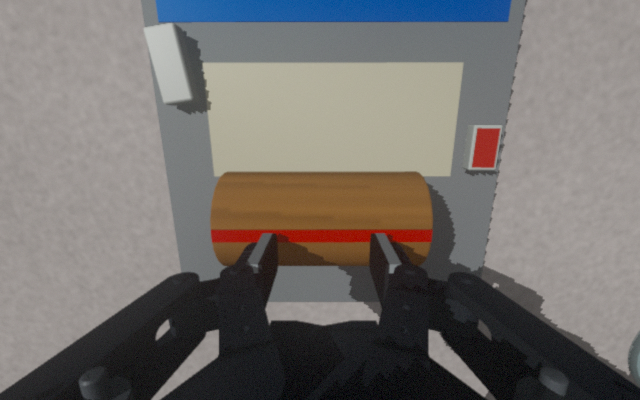

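The wrist view shows both fingertips on the roller top near the red line (row 236), evenly spaced about its middle (columns 265 and 380). First stroke now.

```bash
cat >> h.py <<'E'
def stroke(r,L,z,f0,b=.006,v=.06,back=.010):
    "roll from centre r (board frame) with finger travel L; starts with fingers above"
    if monitor.state()["ee_pos"][2]>.07:
        manip.move_straight(at(r-back,b,.078),vel=.12); manip.move_straight(at(r-back,b,z),vel=.04)
    fa=fz(2)-f0
    manip.move_straight(at(r-back+L,b,z),vel=v); fb=fz(2)-f0
    manip.hold(.1); manip.move_straight(at(r-back+L,b,.078),vel=.06)
    print("fz",fa.round(1),fb.round(1),"t",round(monitor.state()["time_s"],1))
E
python3 - <<'E'
from h import *
stroke(-.130,.038,.0635,np.array([.39,.18,-.15]),back=.008)
c=eyes.camera("wrist"); cv2.imwrite("pics/w2.png",c["image"][:,:,::-1])
E
```

```text
fz [-1.   1.1  5.3] [0.1 1.3 6.4] t 11.0
```

View pics/w2.png

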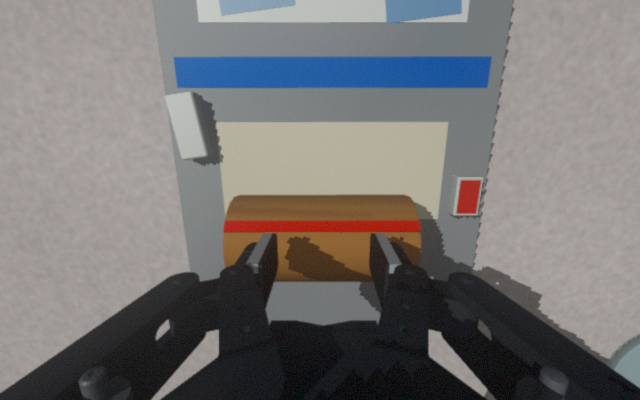

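The picture shows the roller now at rows 195–281 and the red line moved forward to row 227. It rolled and is still square to the tape (rows 57–87). I'll continue in strokes, measuring the roller's centre with the wrist camera each time.

```bash
cat >> h.py <<'E'
def look(name=None):
    "roller centre (board frame) from its tangent rays near mid-columns; yaw cue from the front edge"
    c=eyes.camera("wrist"); hsv=cv2.cvtColor(c["image"],cv2.COLOR_RGB2HSV)
    m=cv2.inRange(hsv,(0,110,15),(20,255,255)); m[:,:235]&=0; m[:,405:]=0
    m=cv2.morphologyEx(m,cv2.MORPH_OPEN,np.ones((5,5)))
    n,l,s,ce=cv2.connectedComponentsWithStats(m); m=l==1+np.argmax(s[1:,4])
    T=c["cam_to_world"]; cs=[]; tops=[]
    for u in (250,322,395):
        r=np.flatnonzero(m[:,u]); tops.append(int(r.min()))
        if u==322:
            d=[np.array([(u-c["cx"])/c["fx"],(v-c["cy"])/c["fy"],1]) for v in (r.min()-.5,r.max()+.5)]
            d=T[:3,:3]@sum(x/np.linalg.norm(x) for x in d); p=T[:3,3]+d*(.038-T[2,3])/d[2]; rows=(r.min(),r.max())
    # tape centre line seen in the same picture
    bl=cv2.inRange(hsv,(105,150,60),(125,255,255)); t=None
    r=np.flatnonzero(bl[:,322])
    if len(r): t=loc(ray(c,[322,r.mean()],.008))[0].round(4)
    if name: cv2.imwrite(f"pics/{name}.png",c["image"][:,:,::-1])
    print("roller",loc(p).round(4),"rows",rows,"front edge rows",tops,"tape",t)
    return loc(p)
E
python3 - <<'E'
from h import *
F0=np.array([.39,.18,-.15])
p=look()
if abs(p[0]+.111)<.01:
    for _ in range(2):
        stroke(p[0],.040,.0635,F0); p=look()
E
```

```text
roller [-0.1108  0.0079] rows (np.int64(196), np.int64(279)) front edge rows [196, 196, 196] tape [0.0005 0.0079]
fz [-0.4  1.3  7.5] [-0.5  1.2  6.3] t 13.3
roller [-0.0913  0.0078] rows (np.int64(196), np.int64(279)) front edge rows [196, 196, 196] tape [0.0007 0.0077]
fz [-0.8  1.8  7.7] [-0.2  1.4  6. ] t 15.6
roller [-0.0703  0.0078] rows (np.int64(193), np.int64(278)) front edge rows [193, 193, 193] tape [0.0007 0.0078]
```

```bash
python3 - <<'E'
from h import *
F0=np.array([.39,.18,-.15]); p=[-.0703]
for _ in range(7):
    rem=-p[0]
    if rem<.0015: break
    old=p[0]; L=min(.040,2*rem if rem<.03 else .040)
    stroke(p[0],L,.0635,F0,back=L/4,v=.05); p=look("w3")
    if abs(p[0]-old-L/2)>.006: print("unexpected"); break
E
```

```text
fz [-0.3  1.8  7.4] [0.1 1.7 5.9] t 18.0
roller [-0.0516  0.0078] rows (np.int64(197), np.int64(280)) front edge rows [198, 197, 198] tape [0.0007 0.0078]
fz [-1.1  1.2  7.2] [-0.1  1.2  5.5] t 20.4
roller [-0.0318  0.0078] rows (np.int64(196), np.int64(278)) front edge rows [197, 196, 196] tape [0.001  0.0078]
fz [-0.4  0.7  6.6] [-0.1  1.1  5.9] t 22.8
roller [-0.012   0.0078] rows (np.int64(195), np.int64(279)) front edge rows [196, 195, 196] tape None
fz [-0.8  1.5  6.3] [-0.8  0.5  6.7] t 24.8
roller [0.0002 0.0078] rows (np.int64(189), np.int64(273)) front edge rows [190, 189, 189] tape None
```

View pics/w3.png

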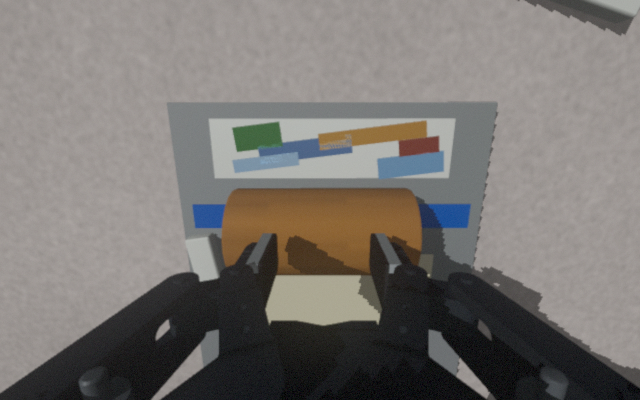

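The roller now lies along the tape: the tape shows equally on both sides at rows 204–229, and it is clear of the study. I'll raise the hand and check from the top and wrist cameras.

```bash
python3 - <<'E'
from h import *
p=monitor.state()["ee_pos"]
manip.move_straight([p[0],p[1],.30],vel=.15)
manip.hold(.5)
c=eyes.camera("wrist"); cv2.imwrite("pics/w4.png",c["image"][:,:,::-1])
hsv=cv2.cvtColor(c["image"],cv2.COLOR_RGB2HSV)
for nm,lo,hi in (("roller",(4,110,15),(18,255,255)),):
    pix=blob(c,lo,hi,(150,60,500,330)); print(nm,pix.min(0),pix.max(0),fit(c,pix,.038),loc(ray(c,pix.mean(0),.038)))
print(monitor.state()["time_s"])
E
```

```text
roller [280 155] [366 194] (array([ 0.6059, -0.0405], dtype=float32), array([ 0.6043, -0.0408]), array([ 58., 127.]), np.float64(15.0)) [[0.00060267 0.00743223]]
27.0583
```

View pics/w4.png

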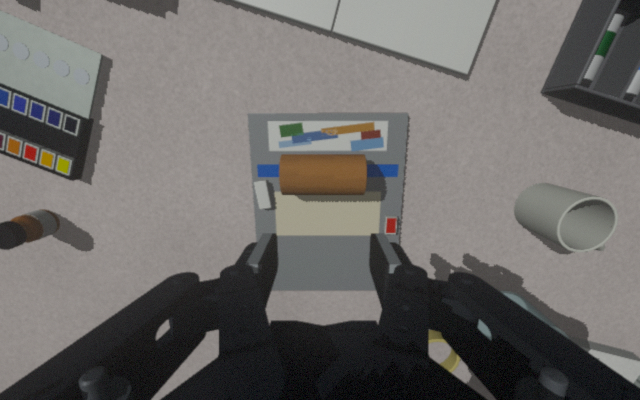

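The raised view shows the roller at (323,174), centred on the tape (columns 258–398, row 171). The study, eraser and pan are untouched, and the hand is clear.

```bash
python3 -c "
from cell import manip
print(manip.sign_off())"
```

```text
the job is handed in; nothing more can be done
None
```

I rolled the roller over the sheet in seven fingertip strokes; it rests along the blue tape, within about 1 mm of the centre line and 8 mm of mid-length, with nothing else seen to move, the hand clear, and the job handed in at about 27 s.

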